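Put the kitchen jar set away in the divided tote

ROBOT

A 6-joint arm with a two-finger parallel gripper is mounted at the origin on the work surface. World frame = base frame: x ahead of the robot, y to its left, z up, the work surface at z = 0. Lengths are in m, angles in rad, forces in N, time in s.
With the tool pointing down it reaches from about 0.325 to 0.75 m from the base axis. Payload 7.6 kg.
Tool frame: the origin (TCP) lies midway between the tips of the shut fingers; the grasp point (between the pads) lies 19 mm behind it; z points along the fingers, y is the direction in which the jaws open and shut (so a half turn about z gives the same grasp; the last joint's range is limited). The gripper opens to 85 mm and grips with 20 to 120 N. Pads are 22 mm wide; open, the fingers measure 114 mm over their backs; the gripper's body (76 mm by 85 mm) begins 54 mm behind the grasp point. The pads swing forward as they close: fully open they stand 13 mm farther back than shut.
Start: joints at [1.107, 0.052, 1.401, -0, 1.689, -0.07], TCP at [0.201, 0.485, 0.195] pointing down, gripper open.
Joint ranges: [-2.9, 2.9], [-0.91, 2.17], [0.12, 2.37], [-1.06, 4.2], [0.26, 2.73], [-2.93, 2.93]. Speed limits (rad/s): [2.57, 2.57, 3.01, 3.14, 3.14, 3.14].

INTERFACE

Orientations are given as a unit quaternion [w, x, y, z].
In Python, from rig import r gives the robot as it stands.
- The arm moves only by the tool jog_arm, never from a script. Its argument "moves" is a list of rows, each an object with "dp": the shift along the tool's x, y, z in mm, a list of three; "twist": the turn, a rotation vector about the tool's x, y, z in rad, a list of three; "grip": the finger opening in mm, from 0 to 85.4. A call has 1 to 8 rows; each row is the pose to reach, as a shift and turn from the pose commanded when the call began, along the tool's axes at that moment; what a row does not reach only later rows make up. A row lasts 1/12 s, in which the tool goes at most 41.7 mm and 7.16 degrees, less where a joint would pass 70% of its speed; a pose out of reach is approached as far as the arm can. A call with a gripper value outside its range is refused whole. The fingers move at their own pace and stop on an object; "grip_force" is the grip in N (left out, the last holds). Time passes only in rows, so rows that repeat a pose let the fingers close. It gives the time, the measured TCP pose, the force and the opening at its end, in the units of the state.
- r.state(): the state, without advancing time (a new reading comes with each control period).
- r.snapshot(name): name is "scene" or "top"; returns a dict with "color" (480x640x3 uint8, red, green, blue), "K" (3x3 intrinsics, pixels), "k1" (the pictures are not rectified: a ray, as slopes to the right and down, at radius r is drawn at 1 + k1 r^2 times it, then the intrinsics apply), "origin" and "rotation" of the camera in the world. Camera axes: x right, y down, z forward; pixel columns grow to the right and rows downward; lengths in m; the calibration is good to about 2 mm. A picture is of the moment at which its call begins. There is no depth.
- r.job_done(): hands the job in, once; it reports no verdict.
The state is a dict: "clock": time; "qpos": joint angles; "joint_velocities": joint speeds; "tau": joint torques, N m; "eef_pos": TCP position; "tool_rot": TCP orientation; "ft_force": force on the tool from outside, world axes, zero at the start; "torque": the same for the moment, N m; "finger_gap": finger opening in m.
Only numpy, scipy, OpenCV 4.12 (cv2) and the standard library are available. Lean on these libraries where they do the work, as an engineer would, in place of code of your own. Each camera call takes 0.05 s, during which the arm holds its last target. There are 200 camera calls.

TASK

Put the three white jars with dark wooden lids away in the black divided tote, each standing upright in the compartment made for its size: the large jar in the large compartment, the medium in the medium, the small in the small. Set them down gently, do not tip them over, and leave the steel tin, the sauce bottle and the coasters where they stand.

Things in the scene. Friction and masses are not known exactly. Their poses are not given: they have to be found in the camera images.
- jar_large: One jar of the set to be put away: upright white ceramic cylinder with a flat dark wooden lid, seen from above as a dark brown disc of the jar's full diameter; loose, 66 mm in diameter, 95 mm tall (lid the top 16 mm, same diameter, does not come off), about 420 g. Origin at the centre of its underside, z up along its axis; round, so its yaw does not matter.
- jar_medium: One jar of the set to be put away: upright white ceramic cylinder with a flat dark wooden lid, seen from above as a dark brown disc of the jar's full diameter; loose, 50 mm in diameter, 82 mm tall (lid the top 16 mm, same diameter, does not come off), about 260 g. Origin at the centre of its underside, z up along its axis; round, so its yaw does not matter.
- jar_small: One jar of the set to be put away: upright white ceramic cylinder with a flat dark wooden lid, seen from above as a dark brown disc of the jar's full diameter; loose, 34 mm in diameter, 70 mm tall (lid the top 16 mm, same diameter, does not come off), about 110 g. Origin at the centre of its underside, z up along its axis; round, so its yaw does not matter.
- tote: Fixed open tote, black plastic, grey rim, any yaw: 218 mm long (x), 92 wide (y), outer walls 45 high, 5 thick, floor 6. Two dividers (5 thick, tops 40 above the work surface) make three compartments in a row, at tote x = -63 (large), +16 (medium), +79 mm (small), y = 0; each is 16 mm wider than its own jar along x. Origin: centre of underside.
- cell_large: The large compartment of the tote, 82 mm along the tote's x by 82 mm along its y inside; this is the fixed cork liner on its floor. Origin at the compartment's centre, under the 3 mm liner, 6 mm above the work surface, so a jar stands 3 mm above this origin (9 mm above the work surface). Axes as the tote's.
- cell_medium: The medium compartment of the tote, 66 mm along the tote's x by 82 mm along its y inside; this is the fixed cork liner on its floor. Origin at the compartment's centre, under the 3 mm liner, 6 mm above the work surface, so a jar stands 3 mm above this origin (9 mm above the work surface). Axes as the tote's.
- cell_small: The small compartment of the tote, 50 mm along the tote's x by 82 mm along its y inside; this is the fixed cork liner on its floor. Origin at the compartment's centre, under the 3 mm liner, 6 mm above the work surface, so a jar stands 3 mm above this origin (9 mm above the work surface). Axes as the tote's.
- tin: Bystander, not to be moved: bare steel tin with a bright metal lid, 62 mm in diameter, 81 mm tall, upright, loose. Origin at the centre of its underside.
- sauce: Bystander, not to be moved: amber glass sauce bottle with a paper label and a yellow cap, 48 mm in diameter, 115 mm tall, upright, loose. Origin at the centre of its underside.
- coasters: Bystander, not to be moved: stack of square grey coasters (88 mm) on a round wooden base 112 mm in diameter, 47 mm tall in all, loose, beyond the jars. Origin at the centre of its underside.
Mind the look-alikes: they are no part of the job. What is shaped like the jar_medium but green, red or turquoise is not meant.

How it is judged:
At the end, for the whole second after the job is handed in: Each jar stands upright (within 0.1 rad) on the cork floor of its own compartment (its axis within 30 mm of the compartment's centre, its foot less than 5 mm above the liner), released and at rest; tin, bottle and coasters upright and within 20 mm of where they started (horizontal distance between jar_large and cell_large below 0.03 m and z of jar_large in the frame of cell_large below 0.008 m and angle between each of jar_large, jar_medium, jar_small, tin, sauce, coasters's own z axis and vertical below 0.1 rad and linear speed of each of jar_large, jar_medium, jar_small below 0.02 m/s and angular speed of each of jar_large, jar_medium, jar_small below 0.2 rad/s and horizontal distance between jar_medium and cell_medium below 0.03 m and z of jar_medium in the frame of cell_medium below 0.008 m and horizontal distance between jar_small and cell_small below 0.03 m and z of jar_small in the frame of cell_small below 0.008 m and distance of each of tin, sauce, coasters from where it was at the start of the episode below 0.02 m); the robot touches nothing.
It fails at once if a jar comes down in its compartment faster than 0.5 m/s (dropped from over 13 mm or slammed, not set down) ((horizontal distance between jar_large and cell_large below 0.04 m and z of jar_large in the frame of cell_large below 0.035 m and linear speed of jar_large above 0.5 m/s) or (horizontal distance between jar_medium and cell_medium below 0.04 m and z of jar_medium in the frame of cell_medium below 0.035 m and linear speed of jar_medium above 0.5 m/s) or (horizontal distance between jar_small and cell_small below 0.04 m and z of jar_small in the frame of cell_small below 0.035 m and linear speed of jar_small above 0.5 m/s)).
It fails at once if a jar is tipped over (more than 0.6 rad) (angle between any of jar_large, jar_medium, jar_small's own z axis and vertical above 0.6 rad).
It fails at once if the tin, the bottle or the coasters are pushed more than 30 mm or tilted more than 0.3 rad (distance of any of tin, sauce, coasters from where it was at the start of the episode above 0.03 m or angle between any of tin, sauce, coasters's own z axis and vertical above 0.3 rad).
It also fails if it takes over 96 s, if anything falls off the work surface, if the arm or the gripper's body presses on something with over 40 N, if the wrist force passes 120 N, or if a joint passes its speed limit or range.

## Working session

There is one attempt and no reset: what is moved stays moved. The work goes in short steps, Python scripts to look and compute and a tool call to move; the robot and the scene stay as the last step left them, time stands still between calls to the robot, and variables do not carry over. Pictures are saved under pics/ and viewed, about 12 in all and at most 16, crops included, and the job is handed in when it is done.

Besides the shell and the picture viewer there is one more tool, called after "Emit:" as name(argument=value, ...), one argument or row to a line, values as JSON. jog_arm: Moves the arm, as the interface text tells. Its arguments: {"type":"object","properties":{"moves":{"type":"array","items":{"type":"object","properties":{"dp":{"type":"array","items":{"type":"number"}},"twist":{"type":"array","items":{"type":"number"}},"grip":{"type":"number"}}}},"grip_force":{"type":"number"}},"required":["moves"]}

```bash
mkdir -p pics; ls; python3 - <<'E'
from rig import r
import cv2,numpy as np
s=r.state();print(s)
for n in("top","scene"):
    d=r.snapshot(n);cv2.imwrite(f"pics/{n}0.png",d["color"][:,:,::-1]);np.savez(f"pics/{n}0.npz",**d);print(n,d["K"],d["k1"],d["origin"],d["rotation"])
E
```

```text
pics
{'clock': 0.0, 'qpos': array([ 1.10669690e+00,  5.28280282e-02,  1.40175229e+00, -2.49211854e-05,
        1.68857778e+00, -7.02687860e-02]), 'joint_velocities': array([-0.00099009, -0.00063261, -0.00020857, -0.00071102,  0.00219331,
       -0.00085812]), 'tau': array([ 1.41553674e-04, -3.81667614e+01, -3.60179365e+01, -9.56969552e-05,
        6.31221526e-03,  2.55515204e-05]), 'eef_pos': array([0.20126681, 0.48449829, 0.19436312]), 'tool_rot': array([-1.94716141e-04,  1.95646565e-01,  9.80674160e-01, -7.58220244e-04]), 'ft_force': array([-0.59928949, -0.36570669, -0.51421648]), 'torque': array([ 0.01101925, -0.00782797, -0.00635963]), 'finger_gap': 0.08525971175907171}
top [[603.47958224   0.         321.12981606]
 [  0.         603.47958224 243.00977606]
 [  0.           0.           1.        ]] -0.06144796114267893 [0.53464651 0.01699136 1.00312351] [-0.02102813  0.71053453 -0.70302468  0.02132612]
scene [[548.85353436   0.         328.24829736]
 [  0.         548.85353436 242.08858014]
 [  0.           0.           1.        ]] -0.04662454863265291 [ 1.14995021 -0.44518485  0.66717939] [-0.38179919  0.83032271  0.3702569  -0.1664434 ]
```

View pics/top0.png

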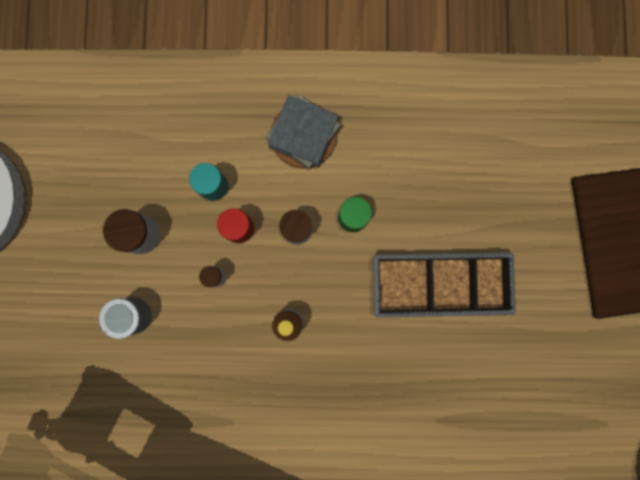

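View pics/scene0.png

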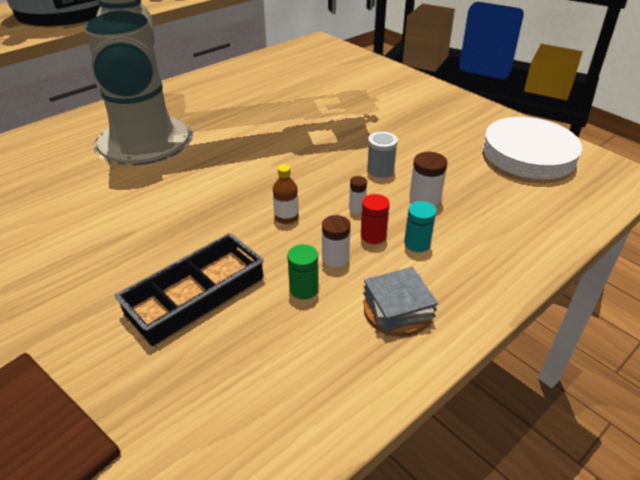

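The top view shows the large, medium and small jar lids at about (125,231), (295,226) and (210,276). The tin is at (119,318), the sauce bottle at (286,326) and the coasters at (304,131). The tote runs from (375,255) to (513,315), with its large cell at the left. Next I'll measure the lids and the tote.

```bash
cat > h.py <<'E'
import cv2,numpy as np
from scipy.spatial.transform import Rotation as R
def rot(q): return R.from_quat(np.r_[q[1:],q[0]]) if len(np.shape(q))==1 else R.from_matrix(q)
def cast(d,uv,z):
    "pixels -> world points on plane z"
    D=np.array([float(d["k1"]),0,0,0.])
    n=cv2.undistortPoints(np.float64(uv).reshape(-1,1,2),np.array(d["K"]),D)[:,0]
    v=rot(np.array(d["rotation"])).apply(np.c_[n,np.ones(len(n))]);o=np.array(d["origin"])
    return o+v*((z-o[2])/v[:,2])[:,None]
def disc(d,uv,z,dia,win=32):
    "dark lid near pixel uv: circle fit of its contour on plane z"
    im=d["color"];x,y=uv;c=im[y-win:y+win,x-win:x+win]
    hsv=cv2.cvtColor(c,cv2.COLOR_RGB2HSV)
    m=((hsv[...,2]<85)&(hsv[...,1]>85)).astype(np.uint8)
    _,l,st,ce=cv2.connectedComponentsWithStats(m);k=l[win,win];m=(l==k).astype(np.uint8)
    m=cv2.morphologyEx(m,cv2.MORPH_OPEN,np.ones((5,5),np.uint8))
    ct=max(cv2.findContours(m,0,2)[0],key=cv2.contourArea)[:,0]+[x-win,y-win]
    p=cast(d,ct,z)[:,:2]
    A=np.c_[2*p,np.ones(len(p))];s=np.linalg.lstsq(A,(p**2).sum(1),rcond=None)[0]
    return s[:2],2*np.sqrt(s[2]+s[:2]@s[:2]),ct
E
python3 - <<'E'
from h import *
d=np.load("pics/top0.npz");s=np.load("pics/scene0.npz");im=d["color"].copy();im2=s["color"].copy()
for n,uv,uv2,h,dia in(("L",(125,231),(430,161),.095,.066),("M",(295,226),(336,226),.082,.05),("S",(210,276),(358,183),.07,.034)):
    for dd,u,I in((d,uv,im),(s,uv2,im2)):
        c,D,ct=disc(dd,u,h,dia);print(n,c.round(4),D.round(4));cv2.polylines(I,[ct],True,(0,255,0))
# tote floors: cork
hsv=cv2.cvtColor(d["color"],cv2.COLOR_RGB2HSV)
roi=d["color"][235:335,360:530].astype(int)
dark=(roi.max(2)<0.0+110)&(roi.max(2)-roi.min(2)<30)
m=cv2.morphologyEx(dark.astype(np.uint8),cv2.MORPH_CLOSE,np.ones((3,3)))
ct=max(cv2.findContours(m,0,2)[0],key=cv2.contourArea)[:,0]+[360,235]
p=cast(d,ct,.045)[:,:2];b=cv2.minAreaRect(np.float32(p*1000));print("tote rim",b)
cv2.polylines(im,[ct],True,(0,255,0))
for u in((119,318),(286,326),(304,131)):print("bystander approx",cast(d,[u],.08)[0,:2].round(3))
a=cv2.resize(im[160:340,80:530],None,fx=1.75,fy=1.6);b=cv2.resize(im2[120:320,110:470],(a.shape[1],300))
cv2.imwrite("pics/ov.png",np.vstack([a,b])[:,:,::-1])
E
```

```text
L [0.6058 0.316 ] 0.0643
L [0.6054 0.3229] 0.2623
M [0.619 0.051] 0.0548
M [0.6066 0.0353] 0.178
S [0.5376 0.1882] 0.0318
S [0.5365 0.1943] 0.2337
tote rim ((529.9013061523438, -178.79757690429688), (102.00439453125, 225.4564971923828), 1.4306918382644653)
bystander approx [0.472 0.325]
bystander approx [0.463 0.069]
bystander approx [0.764 0.045]
```

View pics/ov.png

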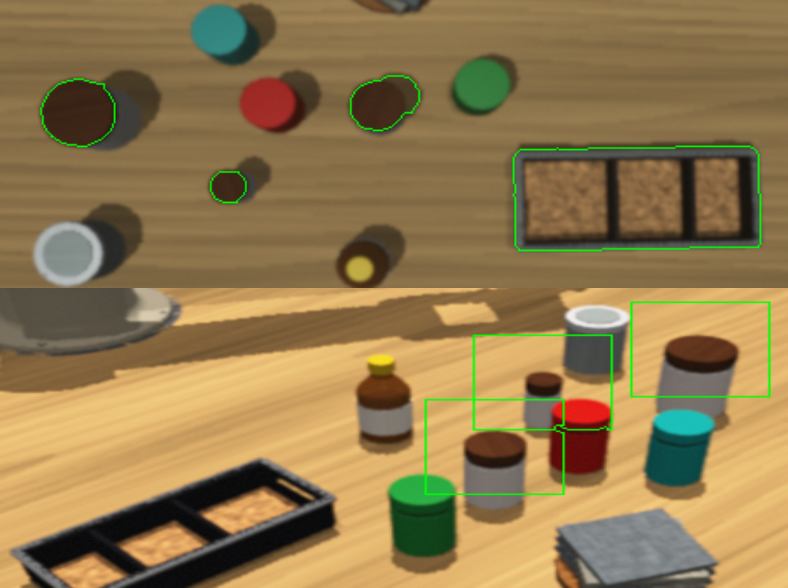

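The overlay shows good outlines for the large and small lids. The medium lid's outline leaks into its shadow, the tote's outline is slightly too big, and the scene-view masks fail completely. I'll tighten the masks.

```bash
python3 - <<'E'
from h import *
import h
d=np.load("pics/top0.npz");s=np.load("pics/scene0.npz");im=d["color"]
print("lid/shadow px M",im[226,290],im[215,308],im[240,300],"L",im[231,125])
def fit(dd,u,z,T,win=30):
    c=dd["color"];x,y=u;w=c[y-win:y+win,x-win:x+win].astype(int)
    m=((w.max(2)<T)&(w[...,0]>w[...,2]*1.3+3)).astype(np.uint8)
    m=cv2.morphologyEx(m,cv2.MORPH_OPEN,cv2.getStructuringElement(2,(7,7)))
    l=cv2.connectedComponents(m)[1];k=l[win,win]
    ct=max(cv2.findContours((l==k).astype(np.uint8),0,2)[0],key=cv2.contourArea)[:,0]+[x-win,y-win]
    p=cast(dd,ct,z)[:,:2];(a,r)=cv2.minEnclosingCircle(np.float32(p));return np.round(a,4),round(2*r,4),len(ct)
for T in(55,65,75):print("M",T,fit(d,(293,226),.082,T),"L",fit(d,(125,231),.095,T),"S",fit(d,(210,276),.07,T))
# tote rim from row/col profiles of brightness & saturation
sat=im.max(2).astype(int)-im.min(2)
print("cols",[(u,int(sat[270:300,u].mean()),int(im[270:300,u].mean())) for u in list(range(370,384))+list(range(505,520))])
print("rows",[(v,int(sat[v,390:420].mean()),int(im[v,390:420].mean())) for v in list(range(246,262))+list(range(306,322))])
print("div",[(u,int(im[275:295,u].mean())) for u in list(range(423,438))+list(range(465,482))])
print(cast(d,[(375,284),(513,284),(445,252),(445,315),(380,253),(508,251)],.045).round(4))
E
```

```text
lid/shadow px M [63 40 25] [68 54 34] [58 43 32] L [57 35 22]
M 55 (array([0.6165, 0.0612]), 0.1285, 4) L (array([0.6052, 0.3161]), 0.1294, 4) S (array([0.5386, 0.1893]), 0.1301, 4)
M 65 (array([0.6164, 0.0564]), 0.0478, 57) L (array([0.6055, 0.3153]), 0.0655, 73) S (array([0.5386, 0.1893]), 0.1301, 4)
M 75 (array([0.6204, 0.0515]), 0.0612, 59) L (array([0.6056, 0.3156]), 0.0661, 64) S (array([0.5383, 0.1881]), 0.0326, 35)
cols [(370, 57, 94), (371, 54, 90), (372, 48, 88), (373, 32, 85), (374, 11, 87), (375, 2, 93), (376, 2, 96), (377, 2, 92), (378, 5, 78), (379, 22, 66), (380, 44, 71), (381, 58, 84), (382, 66, 96), (383, 72, 104), (505, 7, 20), (506, 7, 20), (507, 7, 19), (508, 6, 23), (509, 3, 37), (510, 1, 59), (511, 1, 75), (512, 2, 82), (513, 6, 83), (514, 26, 89), (515, 49, 99), (516, 61, 105), (517, 64, 108), (518, 64, 108), (519, 64, 108)]
rows [(246, 66, 112), (247, 66, 110), (248, 62, 105), (249, 55, 92), (250, 44, 73), (251, 35, 60), (252, 30, 56), (253, 21, 59), (254, 8, 71), (255, 3, 83), (256, 2, 88), (257, 2, 85), (258, 2, 69), (259, 11, 50), (260, 34, 58), (261, 56, 82), (306, 49, 70), (307, 40, 58), (308, 34, 50), (309, 25, 40), (310, 14, 32), (311, 5, 38), (312, 2, 52), (313, 1, 65), (314, 1, 78), (315, 5, 87), (316, 23, 93), (317, 48, 102), (318, 62, 109), (319, 65, 109), (320, 65, 108), (321, 64, 108)]
div [(423, 100), (424, 99), (425, 87), (426, 63), (427, 36), (428, 22), (429, 21), (430, 25), (431, 30), (432, 38), (433, 58), (434, 83), (435, 98), (436, 102), (437, 102), (465, 108), (466, 105), (467, 100), (468, 86), (469, 55), (470, 28), (471, 18), (472, 18), (473, 19), (474, 23), (475, 28), (476, 39), (477, 66), (478, 92), (479, 102), (480, 102), (481, 102)]
[[ 0.5279 -0.0692  0.045 ]
 [ 0.5299 -0.2898  0.045 ]
 [ 0.5799 -0.1806  0.045 ]
 [ 0.4799 -0.1806  0.045 ]
 [ 0.5772 -0.0769  0.045 ]
 [ 0.5825 -0.2821  0.045 ]]
```

```bash
python3 - <<'E'
from h import *
d=np.load("pics/top0.npz");s=np.load("pics/scene0.npz");im=d["color"]
for n,u,z in(("M",(336,223),.082),("L",(429.6,161),.095),("S",(358,181),.07)):print("scene",n,cast(s,[u],z).round(4))
g=cv2.GaussianBlur(im[195:260,262:332],(0,0),1.0)
g=cv2.resize(g,None,fx=4,fy=4,interpolation=cv2.INTER_CUBIC)
rp=.025*603.48/(1.003-.082)*4
c=cv2.HoughCircles(g[...,0],cv2.HOUGH_GRADIENT_ALT,1.5,200,param1=120,param2=.5,minRadius=int(rp-7),maxRadius=int(rp+7))
print(rp,c)
if c is not None:
    for q in c[0]: print(cast(d,[(262+q[0]/4-.375,195+q[1]/4-.375)],.082).round(4),q[2]/rp)
ct=cast(d,[(443.9,284.7)],.045)[0];print("tote",ct.round(4))
print("coarse cork centres",cast(d,[(403,285),(450.5,284),(490,284)],.009).round(4))
a=np.deg2rad(1.43);tx=np.array([np.sin(a),-np.cos(a)])
for n,x in(("L",-.063),("M",.016),("S",.079)):print(n,(ct[:2]+x*tx).round(4))
E
```

```text
scene M [[0.6208 0.0557 0.082 ]]
scene L [[0.6122 0.3102 0.095 ]]
scene S [[0.5436 0.1846 0.07  ]]
65.52442996742673 [[[136.5     127.5      67.31663]]]
[[0.6148 0.056  0.082 ]] 1.0273516
tote [ 0.5278 -0.1788  0.045 ]
coarse cork centres [[ 0.5265 -0.1186  0.009 ]
 [ 0.5288 -0.1971  0.009 ]
 [ 0.5294 -0.2629  0.009 ]]
L [ 0.5263 -0.1159]
M [ 0.5282 -0.1948]
S [ 0.5298 -0.2578]
```

```bash
cat > go.py <<'E'
import sys
from h import *
from rig import r
s=r.state();T=rot(s["tool_rot"]);M=T.as_matrix()
t=[float(a) for a in sys.argv[1:4]]
dp=M.T@(np.array(t)-s["eef_pos"])*1000
y=np.array([1,.025,0])/np.hypot(1,.025);y=y*np.sign(y@M[:,1] or 1)
D=np.c_[np.cross(y,[0,0,-1]),y,[0,0,-1]]
print("t",round(s["clock"],2),"pos",s["eef_pos"].round(4),"dp",dp.round(1),"twist",R.from_matrix(M.T@D).as_rotvec().round(3),"gap",round(s["finger_gap"],4),"F",s["ft_force"].round(1))
E
python3 go.py .606 .315 .19
```

```text
t 0.1 pos [0.2013 0.4845 0.1944] dp [-438.8   -1.3    4.4] twist [-1.000e-03  1.000e-03  1.152e+00] gap 0.0858 F [-0.4 -0.8  0.5]
```

Emit:
jog_arm(
  moves=[
    {"dp": [-40, 0, 0], "twist": [0, 0, 0.12], "grip": 85},
    {"dp": [-80, 0, 0], "twist": [0, 0, 0.24], "grip": 85},
    {"dp": [-120, 0, 0], "twist": [0, 0, 0.36], "grip": 85},
    {"dp": [-160, 0, 0], "twist": [0, 0, 0.48], "grip": 85},
    {"dp": [-200, 0, 0], "twist": [0, 0, 0.6], "grip": 85},
    {"dp": [-240, 0, 0], "twist": [0, 0, 0.72], "grip": 85},
    {"dp": [-280, 0, 0], "twist": [0, 0, 0.84], "grip": 85},
    {"dp": [-320, 0, 0], "twist": [0, 0, 0.96], "grip": 85},
  ],
  grip_force=40,
)

```text
clock: 0.77
eef_pos: [0.4984, 0.3608, 0.1947]
tool_rot: [-0.0, 0.629, 0.778, -0.0]
ft_force: [1.3, 0.8, -1.0]
finger_gap: 0.085
```

```bash
python3 go.py .606 .315 .15
```

```text
t 0.77 pos [0.4984 0.3608 0.1947] dp [-67.3  95.6  44.6] twist [-0.001  0.     0.186] gap 0.085 F [ 1.3  0.8 -1. ]
```

Emit:
jog_arm(
  moves=[
    {"dp": [-17, 25, 10], "twist": [0, 0, 0.06], "grip": 85},
    {"dp": [-34, 49, 20], "twist": [0, 0, 0.12], "grip": 85},
    {"dp": [-51, 73, 32], "twist": [0, 0, 0.186], "grip": 85},
    {"dp": [-67, 95, 44], "twist": [0, 0, 0.186], "grip": 85},
    {"dp": [-67, 95, 44], "twist": [0, 0, 0.186], "grip": 85},
  ],
)

```text
clock: 1.18
eef_pos: [0.6063, 0.3132, 0.1456]
tool_rot: [-0.001, 0.698, 0.716, -0.003]
ft_force: [-0.9, -0.9, -1.0]
finger_gap: 0.0852
```

```bash
python3 - <<'E'
from rig import r
import cv2,numpy as np
d=r.snapshot("scene");np.savez("pics/s1.npz",**d)
cv2.imwrite("pics/s1.png",cv2.resize(d["color"][40:280,290:560],None,fx=2.4,fy=2.4)[:,:,::-1])
E
python3 go.py .606 .315 .04
```

```text
t 1.23 pos [0.6048 0.3148 0.1473] dp [  0.4   1.7 107.2] twist [-0.005  0.002  0.003] gap 0.0851 F [ 0.1  0.3 -0.1]
```

View pics/s1.png

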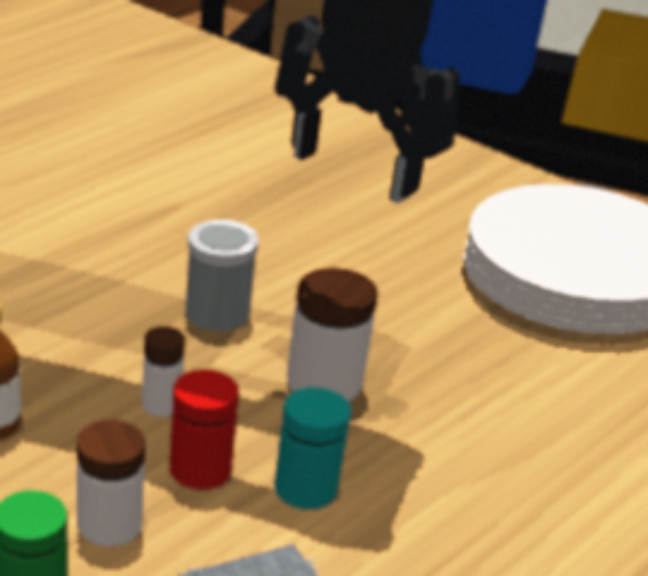

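The gripper hovers over the large jar: its fingertips are at crop (304,155) and (400,195), and the lid is centred at (337,292) below them. Going down.

Emit:
jog_arm(
  moves=[
    {"dp": [0, 2, 20], "grip": 85},
    {"dp": [0, 2, 35], "grip": 85},
    {"dp": [0, 2, 50], "grip": 85},
    {"dp": [0, 2, 65], "grip": 85},
    {"dp": [0, 2, 80], "grip": 85},
    {"dp": [0, 2, 95], "grip": 85},
    {"dp": [0, 2, 107], "grip": 85},
    {"dp": [0, 2, 107], "grip": 85},
  ],
)

```text
invalid input
```

Emit:
jog_arm(
  moves=[
    {"dp": [0, 0, 0], "grip": 75},
    {"dp": [0, 0, 0], "grip": 68},
    {"dp": [0, 0, 0], "grip": 62},
    {"dp": [0, 0, 0], "grip": 58},
    {"dp": [0, 0, 0], "grip": 55},
    {"dp": [0, 0, 0], "grip": 55},
  ],
)

```text
invalid input
```

Emit:
jog_arm(
  moves=[
    {"dp": [0, 2, 20], "twist": [0, 0, 0], "grip": 85},
    {"dp": [0, 2, 35], "twist": [0, 0, 0], "grip": 85},
    {"dp": [0, 2, 50], "twist": [0, 0, 0], "grip": 85},
    {"dp": [0, 2, 65], "twist": [0, 0, 0], "grip": 85},
    {"dp": [0, 2, 80], "twist": [0, 0, 0], "grip": 85},
    {"dp": [0, 2, 95], "twist": [0, 0, 0], "grip": 85},
    {"dp": [0, 2, 107], "twist": [0, 0, 0], "grip": 85},
    {"dp": [0, 2, 107], "twist": [0, 0, 0], "grip": 85},
  ],
)

```text
clock: 1.9
eef_pos: [0.6041, 0.3171, 0.0412]
tool_rot: [-0.001, 0.696, 0.718, -0.002]
ft_force: [0.2, -0.9, -0.5]
finger_gap: 0.0846
```

Emit:
jog_arm(
  moves=[
    {"dp": [0, 0, 0], "twist": [0, 0, 0], "grip": 75},
    {"dp": [0, 0, 0], "twist": [0, 0, 0], "grip": 68},
    {"dp": [0, 0, 0], "twist": [0, 0, 0], "grip": 62},
    {"dp": [0, 0, 0], "twist": [0, 0, 0], "grip": 58},
    {"dp": [0, 0, 0], "twist": [0, 0, 0], "grip": 55},
    {"dp": [0, 0, 0], "twist": [0, 0, 0], "grip": 55},
  ],
)

```text
clock: 2.4
eef_pos: [0.6071, 0.3177, 0.0465]
tool_rot: [0.001, 0.696, 0.718, 0.002]
ft_force: [0.1, 0.1, 5.7]
finger_gap: 0.0641
```

```bash
python3 go.py .606 .315 .2;python3 go.py .606 .315 .2
```

```text
t 2.4 pos [0.6071 0.3177 0.0465] dp [  -2.4   -0.7 -153.5] twist [ 0.003 -0.002  0.006] gap 0.0641 F [0.1 0.1 5.7]
t 2.4 pos [0.6071 0.3177 0.0465] dp [  -2.4   -0.7 -153.5] twist [ 0.003 -0.002  0.006] gap 0.0641 F [0.1 0.1 5.7]
```

Emit:
jog_arm(
  moves=[
    {"dp": [0, 0, 0], "twist": [0, 0, 0], "grip": 55},
    {"dp": [0, 0, 0], "twist": [0, 0, 0], "grip": 55},
    {"dp": [0, 0, -8], "twist": [0, 0, 0], "grip": 55},
    {"dp": [0, 0, -18], "twist": [0, 0, 0], "grip": 55},
    {"dp": [0, 0, -30], "twist": [0, 0, 0], "grip": 55},
    {"dp": [0, 0, -30], "twist": [0, 0, 0], "grip": 55},
  ],
)

```text
clock: 2.9
eef_pos: [0.6074, 0.3177, 0.0779]
tool_rot: [0.001, 0.696, 0.718, 0.002]
ft_force: [0.2, -0.5, -1.7]
finger_gap: 0.0639
```

```bash
python3 - <<'E'
from rig import r
import cv2,numpy as np
d=r.snapshot("scene")
cv2.imwrite("pics/s2.png",cv2.resize(d["color"][60:240,340:520],None,fx=3,fy=3)[:,:,::-1])
E
python3 go.py .606 .315 .2
```

```text
t 2.95 pos [0.6071 0.3176 0.0766] dp [  -2.4   -0.8 -123.4] twist [ 0.003 -0.002  0.006] gap 0.0636 F [-1.1  0.8 -2.9]
```

View pics/s2.png

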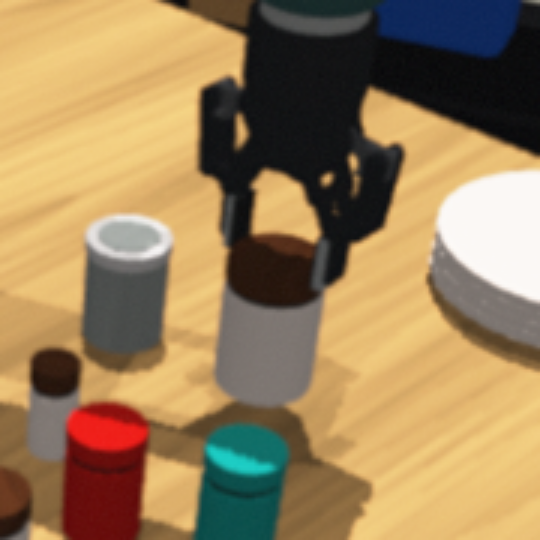

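The large jar is lifted and upright. It is gripped at the lid, at crop (275,270).

Emit:
jog_arm(
  moves=[
    {"dp": [0, 0, -20], "twist": [0, 0, 0], "grip": 55},
    {"dp": [0, 0, -50], "twist": [0, 0, 0], "grip": 55},
    {"dp": [0, 0, -80], "twist": [0, 0, 0], "grip": 55},
    {"dp": [-10, 0, -105], "twist": [0, 0, 0], "grip": 55},
    {"dp": [-30, -4, -120], "twist": [0, 0, 0], "grip": 55},
    {"dp": [-60, -10, -123], "twist": [0, 0, 0], "grip": 55},
    {"dp": [-95, -17, -123], "twist": [0, 0, 0], "grip": 55},
    {"dp": [-130, -24, -123], "twist": [0, 0, 0], "grip": 55},
  ],
)

```text
clock: 3.62
eef_pos: [0.5856, 0.1855, 0.1971]
tool_rot: [0.0, 0.696, 0.718, 0.0]
ft_force: [0.2, -1.0, -4.4]
finger_gap: 0.0639
```

Emit:
jog_arm(
  moves=[
    {"dp": [-35, -7, 0], "twist": [0, 0, 0], "grip": 55},
    {"dp": [-70, -14, 0], "twist": [0, 0, 0], "grip": 55},
    {"dp": [-105, -20, 0], "twist": [0, 0, 0], "grip": 55},
    {"dp": [-140, -26, 0], "twist": [0, 0, 0], "grip": 55},
    {"dp": [-175, -33, 0], "twist": [0, 0, 0], "grip": 55},
    {"dp": [-210, -40, 0], "twist": [0, 0, 0], "grip": 55},
    {"dp": [-245, -46, 0], "twist": [0, 0, 0], "grip": 55},
    {"dp": [-270, -52, 0], "twist": [0, 0, 0], "grip": 55},
  ],
)

```text
clock: 4.28
eef_pos: [0.5417, -0.0878, 0.1969]
tool_rot: [0.0, 0.697, 0.717, -0.0]
ft_force: [0.2, -0.5, -3.5]
finger_gap: 0.0637
```

```bash
python3 go.py .526 -.117 .15
```

```text
t 4.28 pos [ 0.5417 -0.0878  0.1969] dp [-28.7 -16.5  46.9] twist [-0.001  0.001  0.004] gap 0.0637 F [ 0.2 -0.5 -3.5]
```

Emit:
jog_arm(
  moves=[
    {"dp": [-15, -8, 10], "twist": [0, 0, 0], "grip": 55},
    {"dp": [-28, -16, 30], "twist": [0, 0, 0], "grip": 55},
    {"dp": [-28, -16, 50], "twist": [0, 0, 0], "grip": 55},
    {"dp": [-28, -16, 65], "twist": [0, 0, 0], "grip": 55},
    {"dp": [-28, -16, 75], "twist": [0, 0, 0], "grip": 55},
    {"dp": [-28, -16, 75], "twist": [0, 0, 0], "grip": 55},
  ],
)

```text
clock: 4.78
eef_pos: [0.526, -0.1131, 0.1194]
tool_rot: [-0.002, 0.696, 0.718, -0.001]
ft_force: [-0.2, 0.4, -3.9]
finger_gap: 0.0637
```

```bash
python3 - <<'E'
from rig import r
import cv2,numpy as np
d=r.snapshot("scene");e=r.snapshot("top")
a=cv2.resize(d["color"][180:360,100:300],(600,540))
cv2.imwrite("pics/s3.png",a[:,:,::-1])
E
python3 go.py .526 -.117 .06
```

```text
t 4.88 pos [ 0.5276 -0.1134  0.1226] dp [-3.6 -1.7 62.6] twist [ 0.    -0.     0.006] gap 0.0638 F [ 0.  -0.  -3.2]
```

View pics/s3.png

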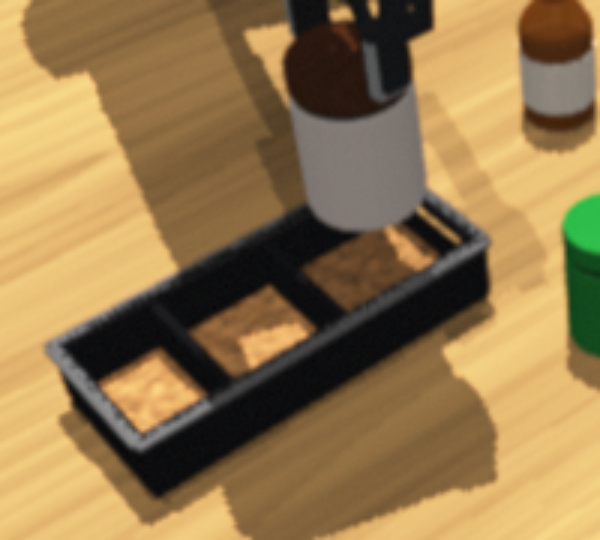

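The jar hangs upright over the large compartment, with its foot at crop (365,220) and the cork just below it. Lowering slowly.

Emit:
jog_arm(
  moves=[
    {"dp": [-2, -1, 10], "twist": [0, 0, 0], "grip": 55},
    {"dp": [-2, -1, 20], "twist": [0, 0, 0], "grip": 55},
    {"dp": [-2, -1, 30], "twist": [0, 0, 0], "grip": 55},
    {"dp": [-2, -1, 38], "twist": [0, 0, 0], "grip": 55},
    {"dp": [-2, -1, 46], "twist": [0, 0, 0], "grip": 55},
    {"dp": [-2, -1, 52], "twist": [0, 0, 0], "grip": 55},
    {"dp": [-2, -1, 56], "twist": [0, 0, 0], "grip": 55},
    {"dp": [-2, -1, 56], "twist": [0, 0, 0], "grip": 55},
  ],
)

```text
clock: 5.55
eef_pos: [0.526, -0.1153, 0.065]
tool_rot: [-0.001, 0.696, 0.718, -0.0]
ft_force: [0.9, -0.0, -3.4]
finger_gap: 0.0638
```

Emit:
jog_arm(
  moves=[
    {"dp": [0, 0, 3], "twist": [0, 0, 0], "grip": 55},
    {"dp": [0, 0, 5], "twist": [0, 0, 0], "grip": 55},
    {"dp": [0, 0, 7], "twist": [0, 0, 0], "grip": 55},
    {"dp": [0, 0, 7], "twist": [0, 0, 0], "grip": 55},
  ],
)

```text
clock: 5.88
eef_pos: [0.5264, -0.1155, 0.0589]
tool_rot: [-0.0, 0.696, 0.718, 0.0]
ft_force: [-0.3, -0.5, -3.1]
finger_gap: 0.064
```

Emit:
jog_arm(
  moves=[
    {"dp": [0, 0, 2], "twist": [0, 0, 0], "grip": 55},
    {"dp": [0, 0, 3], "twist": [0, 0, 0], "grip": 55},
    {"dp": [0, 0, 3], "twist": [0, 0, 0], "grip": 55},
  ],
)

```text
clock: 6.13
eef_pos: [0.5264, -0.1155, 0.056]
tool_rot: [-0.0, 0.696, 0.718, -0.0]
ft_force: [-0.6, -0.5, -4.6]
finger_gap: 0.0641
```

Emit:
jog_arm(
  moves=[
    {"dp": [0, 0, 2], "twist": [0, 0, 0], "grip": 55},
    {"dp": [0, 0, 3], "twist": [0, 0, 0], "grip": 55},
    {"dp": [0, 0, 3], "twist": [0, 0, 0], "grip": 55},
  ],
)

```text
clock: 6.38
eef_pos: [0.527, -0.1157, 0.0553]
tool_rot: [0.001, 0.696, 0.718, 0.0]
ft_force: [-3.9, 0.7, 8.5]
finger_gap: 0.0634
```

Contact: the force now reads +8.5 N in z, so the jar is on the cork. Releasing.

Emit:
jog_arm(
  moves=[
    {"dp": [0, 0, 0], "twist": [0, 0, 0], "grip": 70},
    {"dp": [0, 0, 0], "twist": [0, 0, 0], "grip": 78},
    {"dp": [0, 0, 0], "twist": [0, 0, 0], "grip": 85},
    {"dp": [0, 0, 0], "twist": [0, 0, 0], "grip": 85},
    {"dp": [0, 0, -15], "twist": [0, 0, 0], "grip": 85},
    {"dp": [0, 0, -35], "twist": [0, 0, 0], "grip": 85},
    {"dp": [0, 0, -65], "twist": [0, 0, 0], "grip": 85},
    {"dp": [0, 0, -100], "twist": [0, 0, 0], "grip": 85},
  ],
)

```text
clock: 7.05
eef_pos: [0.5254, -0.1152, 0.1525]
tool_rot: [-0.002, 0.696, 0.718, -0.001]
ft_force: [0.1, -0.9, 0.0]
finger_gap: 0.0852
```

```bash
python3 go.py .616 .056 .15
```

```text
t 7.05 pos [ 0.5254 -0.1152  0.1525] dp [168.3  95.8   2.3] twist [-0.004 -0.001  0.006] gap 0.0852 F [ 0.1 -0.9  0. ]
```

Emit:
jog_arm(
  moves=[
    {"dp": [30, 17, 0], "twist": [0, 0, 0], "grip": 85},
    {"dp": [60, 34, 0], "twist": [0, 0, 0], "grip": 85},
    {"dp": [95, 54, 0], "twist": [0, 0, 0], "grip": 85},
    {"dp": [130, 74, 0], "twist": [0, 0, 0], "grip": 85},
    {"dp": [155, 88, 0], "twist": [0, 0, 0], "grip": 85},
    {"dp": [168, 96, 0], "twist": [0, 0, 0], "grip": 80},
    {"dp": [168, 96, 0], "twist": [0, 0, 0], "grip": 80},
  ],
)

```text
clock: 7.63
eef_pos: [0.618, 0.0585, 0.1524]
tool_rot: [-0.0, 0.695, 0.719, 0.0]
ft_force: [-0.5, -0.2, -0.2]
finger_gap: 0.0799
```

```bash
python3 - <<'E'
from rig import r
import cv2,numpy as np
d=r.snapshot("scene")
a=cv2.resize(d["color"][90:340,110:420],(744,600))
cv2.imwrite("pics/s4.png",a[:,:,::-1])
E
python3 go.py .616 .056 .033
```

```text
t 7.68 pos [0.6174 0.0567 0.1525] dp [ -0.7  -1.4 119.5] twist [-0.001 -0.     0.008] gap 0.0802 F [-0.4 -0.9  0.5]
```

View pics/s4.png

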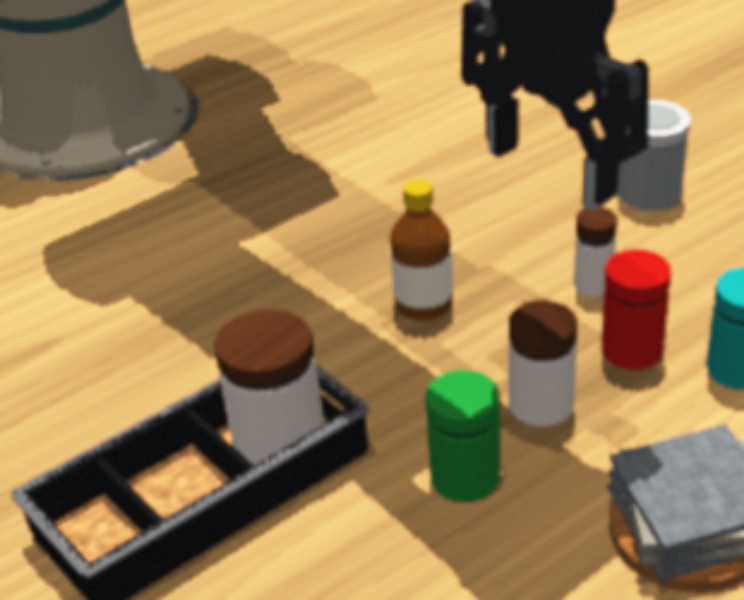

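The large jar stands upright in the large cell, at crop (265,385). The gripper is over the medium jar, at crop (542,360).

Emit:
jog_arm(
  moves=[
    {"dp": [-2, -1, 20], "twist": [0, 0, 0], "grip": 80},
    {"dp": [-2, -1, 40], "twist": [0, 0, 0], "grip": 80},
    {"dp": [-2, -1, 55], "twist": [0, 0, 0], "grip": 80},
    {"dp": [-2, -1, 70], "twist": [0, 0, 0], "grip": 80},
    {"dp": [-2, -1, 85], "twist": [0, 0, 0], "grip": 80},
    {"dp": [-2, -1, 100], "twist": [0, 0, 0], "grip": 80},
    {"dp": [-2, -1, 117], "twist": [0, 0, 0], "grip": 80},
    {"dp": [-2, -1, 117], "twist": [0, 0, 0], "grip": 80},
  ],
)

```text
clock: 8.35
eef_pos: [0.6137, 0.0519, 0.0323]
tool_rot: [-0.002, 0.697, 0.717, -0.002]
ft_force: [-0.2, 0.0, -1.3]
finger_gap: 0.0802
```

Emit:
jog_arm(
  moves=[
    {"dp": [0, 0, 0], "twist": [0, 0, 0], "grip": 68},
    {"dp": [0, 0, 0], "twist": [0, 0, 0], "grip": 60},
    {"dp": [0, 0, 0], "twist": [0, 0, 0], "grip": 54},
    {"dp": [0, 0, 0], "twist": [0, 0, 0], "grip": 48},
    {"dp": [0, 0, 0], "twist": [0, 0, 0], "grip": 42},
    {"dp": [0, 0, 0], "twist": [0, 0, 0], "grip": 40},
    {"dp": [0, 0, 0], "twist": [0, 0, 0], "grip": 40},
    {"dp": [0, 0, 0], "twist": [0, 0, 0], "grip": 40},
  ],
)

```text
clock: 9.02
eef_pos: [0.6174, 0.0533, 0.0383]
tool_rot: [0.001, 0.696, 0.718, 0.001]
ft_force: [-0.9, -0.7, 6.4]
finger_gap: 0.0479
```

Emit:
jog_arm(
  moves=[
    {"dp": [0, 0, -8], "twist": [0, 0, 0], "grip": 40},
    {"dp": [0, 0, -20], "twist": [0, 0, 0], "grip": 40},
    {"dp": [0, 0, -40], "twist": [0, 0, 0], "grip": 40},
    {"dp": [0, 0, -65], "twist": [0, 0, 0], "grip": 40},
    {"dp": [0, 0, -95], "twist": [0, 0, 0], "grip": 40},
    {"dp": [0, 0, -125], "twist": [0, 0, 0], "grip": 40},
    {"dp": [-10, -4, -145], "twist": [0, 0, 0], "grip": 40},
    {"dp": [-30, -11, -155], "twist": [0, 0, 0], "grip": 40},
  ],
)

```text
clock: 9.68
eef_pos: [0.6073, 0.0245, 0.196]
tool_rot: [0.002, 0.695, 0.719, 0.002]
ft_force: [-0.2, -0.5, -2.9]
finger_gap: 0.0474
```

Emit:
jog_arm(
  moves=[
    {"dp": [-30, -11, 0], "twist": [0, 0, 0], "grip": 40},
    {"dp": [-60, -22, 0], "twist": [0, 0, 0], "grip": 40},
    {"dp": [-95, -34, 0], "twist": [0, 0, 0], "grip": 40},
    {"dp": [-130, -46, 0], "twist": [0, 0, 0], "grip": 40},
    {"dp": [-165, -59, 0], "twist": [0, 0, 0], "grip": 40},
    {"dp": [-195, -70, 0], "twist": [0, 0, 0], "grip": 40},
    {"dp": [-215, -76, 0], "twist": [0, 0, 0], "grip": 40},
    {"dp": [-215, -76, 0], "twist": [0, 0, 0], "grip": 40},
  ],
)

```text
clock: 10.35
eef_pos: [0.5354, -0.1981, 0.1918]
tool_rot: [0.0, 0.698, 0.716, -0.001]
ft_force: [-0.7, 0.5, -2.2]
finger_gap: 0.0476
```

```bash
python3 go.py .528 -.196 .115
```

```text
t 10.35 pos [ 0.5354 -0.1981  0.1918] dp [ 2.4 -7.3 76.8] twist [-0.     0.001  0.001] gap 0.0476 F [-0.7  0.5 -2.2]
```

Emit:
jog_arm(
  moves=[
    {"dp": [1, -4, 15], "twist": [0, 0, 0], "grip": 40},
    {"dp": [1, -7, 35], "twist": [0, 0, 0], "grip": 40},
    {"dp": [1, -7, 55], "twist": [0, 0, 0], "grip": 40},
    {"dp": [1, -7, 68], "twist": [0, 0, 0], "grip": 40},
    {"dp": [1, -7, 78], "twist": [0, 0, 0], "grip": 40},
    {"dp": [1, -7, 78], "twist": [0, 0, 0], "grip": 40},
  ],
)

```text
clock: 10.85
eef_pos: [0.5289, -0.1925, 0.1111]
tool_rot: [-0.002, 0.696, 0.718, -0.001]
ft_force: [-0.4, 1.0, -1.5]
finger_gap: 0.0477
```

```bash
python3 - <<'E'
from rig import r
import cv2,numpy as np
d=r.snapshot("scene")
a=cv2.resize(d["color"][180:360,100:300],(600,540))
cv2.imwrite("pics/s5.png",a[:,:,::-1])
E
python3 go.py .528 -.196 .05
```

```text
t 10.9 pos [ 0.5296 -0.1929  0.1127] dp [-3.1 -1.6 62.7] twist [-0.001 -0.001  0.006] gap 0.0476 F [-0.5  0.4 -3. ]
```

View pics/s5.png

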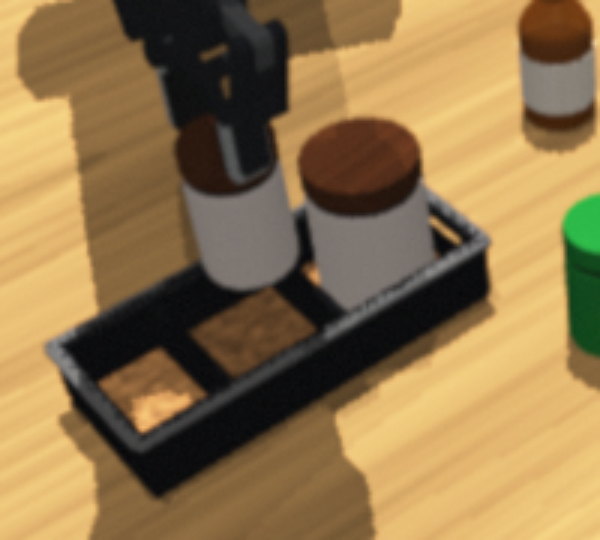

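The medium jar is over its compartment: its foot is at crop (250,270) and the cork centre at (252,333). It is a little toward +y, so I'll correct that while lowering.

Emit:
jog_arm(
  moves=[
    {"dp": [-3, -1, 10], "twist": [0, 0, 0], "grip": 40},
    {"dp": [-4, -1, 20], "twist": [0, 0, 0], "grip": 40},
    {"dp": [-4, -1, 30], "twist": [0, 0, 0], "grip": 40},
    {"dp": [-4, -1, 38], "twist": [0, 0, 0], "grip": 40},
    {"dp": [-4, -1, 46], "twist": [0, 0, 0], "grip": 40},
    {"dp": [-4, -1, 52], "twist": [0, 0, 0], "grip": 40},
    {"dp": [-4, -1, 56], "twist": [0, 0, 0], "grip": 40},
    {"dp": [-4, -1, 56], "twist": [0, 0, 0], "grip": 40},
  ],
)

```text
clock: 11.57
eef_pos: [0.5285, -0.1972, 0.056]
tool_rot: [-0.001, 0.696, 0.718, -0.0]
ft_force: [-0.7, 0.0, -2.0]
finger_gap: 0.0473
```

Emit:
jog_arm(
  moves=[
    {"dp": [0, 0, 2], "twist": [0, 0, 0], "grip": 40},
    {"dp": [0, 0, 4], "twist": [0, 0, 0], "grip": 40},
    {"dp": [0, 0, 6], "twist": [0, 0, 0], "grip": 40},
    {"dp": [0, 0, 6], "twist": [0, 0, 0], "grip": 40},
  ],
)

```text
clock: 11.9
eef_pos: [0.529, -0.1974, 0.0509]
tool_rot: [-0.0, 0.696, 0.718, 0.0]
ft_force: [-0.3, 0.2, -3.2]
finger_gap: 0.0475
```

Emit:
jog_arm(
  moves=[
    {"dp": [0, 0, 2], "twist": [0, 0, 0], "grip": 40},
    {"dp": [0, 0, 3], "twist": [0, 0, 0], "grip": 40},
    {"dp": [0, 0, 3], "twist": [0, 0, 0], "grip": 40},
  ],
)

```text
clock: 12.15
eef_pos: [0.5289, -0.1974, 0.0479]
tool_rot: [-0.0, 0.696, 0.718, -0.0]
ft_force: [0.1, 0.3, -2.7]
finger_gap: 0.0475
```

Emit:
jog_arm(
  moves=[
    {"dp": [0, 0, 1], "twist": [0, 0, 0], "grip": 40},
    {"dp": [0, 0, 2], "twist": [0, 0, 0], "grip": 40},
    {"dp": [0, 0, 2], "twist": [0, 0, 0], "grip": 40},
  ],
)

```text
clock: 12.4
eef_pos: [0.5294, -0.1978, 0.0473]
tool_rot: [0.001, 0.696, 0.718, 0.0]
ft_force: [-1.3, 0.1, 4.2]
finger_gap: 0.0476
```

Contact. Releasing and lifting.

Emit:
jog_arm(
  moves=[
    {"dp": [0, 0, 0], "twist": [0, 0, 0], "grip": 54},
    {"dp": [0, 0, 0], "twist": [0, 0, 0], "grip": 60},
    {"dp": [0, 0, 0], "twist": [0, 0, 0], "grip": 64},
    {"dp": [0, 0, 0], "twist": [0, 0, 0], "grip": 64},
    {"dp": [0, 0, -15], "twist": [0, 0, 0], "grip": 64},
    {"dp": [0, 0, -35], "twist": [0, 0, 0], "grip": 64},
    {"dp": [0, 0, -65], "twist": [0, 0, 0], "grip": 64},
    {"dp": [0, 0, -100], "twist": [0, 0, 0], "grip": 64},
  ],
)

```text
clock: 13.07
eef_pos: [0.528, -0.197, 0.1454]
tool_rot: [-0.002, 0.696, 0.718, -0.001]
ft_force: [0.3, 0.4, -0.5]
finger_gap: 0.0639
```

```bash
python3 go.py .538 .188 .15
```

```text
t 13.07 pos [ 0.528  -0.197   0.1454] dp [384.5  22.   -4. ] twist [-0.004 -0.002  0.006] gap 0.0639 F [ 0.3  0.4 -0.5]
```

Emit:
jog_arm(
  moves=[
    {"dp": [25, 1, -10], "twist": [0, 0, 0], "grip": 64},
    {"dp": [60, 3, -15], "twist": [0, 0, 0], "grip": 64},
    {"dp": [98, 5, -15], "twist": [0, 0, 0], "grip": 64},
    {"dp": [136, 7, -15], "twist": [0, 0, 0], "grip": 64},
    {"dp": [174, 9, -15], "twist": [0, 0, 0], "grip": 64},
    {"dp": [212, 10, -15], "twist": [0, 0, 0], "grip": 64},
    {"dp": [250, 11, -15], "twist": [0, 0, 0], "grip": 64},
    {"dp": [288, 12, -15], "twist": [0, 0, 0], "grip": 64},
  ],
)

```text
clock: 13.73
eef_pos: [0.5318, 0.0926, 0.1613]
tool_rot: [0.0, 0.696, 0.718, 0.0]
ft_force: [1.4, -0.1, -0.1]
finger_gap: 0.0643
```

Emit:
jog_arm(
  moves=[
    {"dp": [35, 2, 0], "twist": [0, 0, 0], "grip": 64},
    {"dp": [65, 4, 0], "twist": [0, 0, 0], "grip": 64},
    {"dp": [85, 7, 0], "twist": [0, 0, 0], "grip": 64},
    {"dp": [96, 10, 5], "twist": [0, 0, 0], "grip": 64},
    {"dp": [96, 10, 10], "twist": [0, 0, 0], "grip": 64},
    {"dp": [96, 10, 10], "twist": [0, 0, 0], "grip": 64},
  ],
)

```text
clock: 14.23
eef_pos: [0.5385, 0.1864, 0.1492]
tool_rot: [-0.001, 0.696, 0.718, -0.001]
ft_force: [-0.2, 0.1, 0.6]
finger_gap: 0.0641
```

```bash
python3 - <<'E'
from rig import r
import cv2,numpy as np
d=r.snapshot("scene")
a=cv2.resize(d["color"][90:340,110:420],(744,600))
cv2.imwrite("pics/s6.png",a[:,:,::-1])
E
python3 go.py .538 .188 .026
```

```text
t 14.28 pos [0.5388 0.1858 0.1499] dp [  2.4  -0.4 123.9] twist [-0.002  0.001  0.005] gap 0.0641 F [-0.2 -0.1 -0.1]
```

View pics/s6.png

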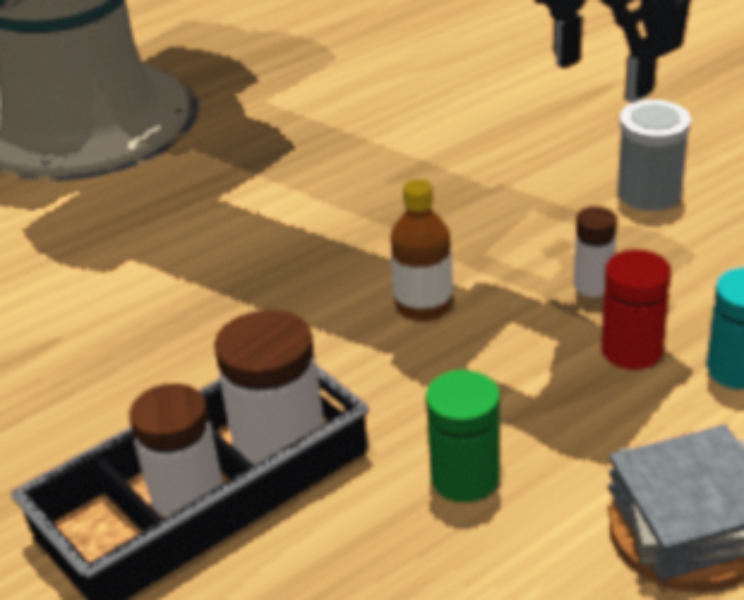

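The large and medium jars stand upright in their cells. The gripper is over the small jar, at crop (596,250).

Emit:
jog_arm(
  moves=[
    {"dp": [2, 0, 20], "twist": [0, 0, 0], "grip": 64},
    {"dp": [2, 0, 40], "twist": [0, 0, 0], "grip": 64},
    {"dp": [2, 0, 60], "twist": [0, 0, 0], "grip": 64},
    {"dp": [2, 0, 75], "twist": [0, 0, 0], "grip": 64},
    {"dp": [2, 0, 90], "twist": [0, 0, 0], "grip": 64},
    {"dp": [2, 0, 105], "twist": [0, 0, 0], "grip": 64},
    {"dp": [2, 0, 120], "twist": [0, 0, 0], "grip": 64},
    {"dp": [2, 0, 120], "twist": [0, 0, 0], "grip": 64},
  ],
)

```text
clock: 14.95
eef_pos: [0.5373, 0.1868, 0.0279]
tool_rot: [-0.001, 0.697, 0.717, -0.003]
ft_force: [0.1, -0.2, -0.6]
finger_gap: 0.064
```

Emit:
jog_arm(
  moves=[
    {"dp": [0, 0, 0], "twist": [0, 0, 0], "grip": 54},
    {"dp": [0, 0, 0], "twist": [0, 0, 0], "grip": 46},
    {"dp": [0, 0, 0], "twist": [0, 0, 0], "grip": 40},
    {"dp": [0, 0, 0], "twist": [0, 0, 0], "grip": 34},
    {"dp": [0, 0, 0], "twist": [0, 0, 0], "grip": 28},
    {"dp": [0, 0, 0], "twist": [0, 0, 0], "grip": 24},
    {"dp": [0, 0, 0], "twist": [0, 0, 0], "grip": 24},
    {"dp": [0, 0, 0], "twist": [0, 0, 0], "grip": 24},
  ],
  grip_force=30,
)

```text
clock: 15.62
eef_pos: [0.5408, 0.1895, 0.034]
tool_rot: [0.001, 0.696, 0.718, 0.002]
ft_force: [-0.4, -0.1, 8.0]
finger_gap: 0.024
```

The gap reads 24 mm, which is what I commanded, but the jar should have stopped it near 32. I'll look before lifting.

```bash
python3 - <<'E'
from rig import r
import cv2,numpy as np
d=r.snapshot("scene")
a=cv2.resize(d["color"][100:250,290:450],(640,600))
cv2.imwrite("pics/s7.png",a[:,:,::-1])
E
python3 go.py .538 .188 .026
```

```text
t 15.67 pos [0.5408 0.1895 0.034 ] dp [-1.4 -2.9  7.9] twist [ 0.005 -0.001  0.006] gap 0.0237 F [-0.3 -0.2  7.5]
```

View pics/s7.png

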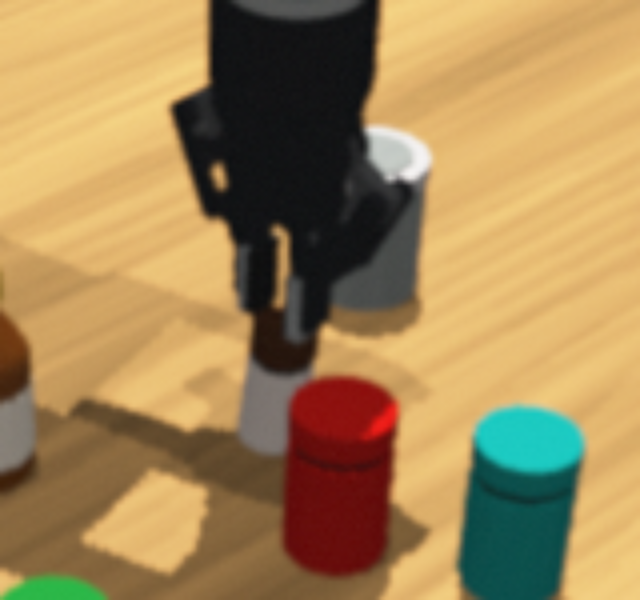

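```bash
python3 - <<'E'
from h import *
s=np.load("pics/scene0.npz")
def proj(P):
    Rm=rot(s["rotation"]);v=Rm.inv().apply(np.array(P)-s["origin"]);rv=np.zeros(3)
    return cv2.projectPoints(v.reshape(1,1,3),rv,rv,s["K"],np.array([float(s["k1"]),0,0,0]))[0].ravel().round(1)
print("s1 tips seen (436.7,113)");[print(z,proj((.605,.315,z))) for z in(.13,.147,.16,.175,.19)]
print("s7 tips seen (360,181)");[print(z,proj((.5408,.1895,z))) for z in(0,.03,.045,.06,.07)]
from rig import r
d=r.snapshot("top");e=r.snapshot("scene")
a=cv2.resize(d["color"][220:320,150:280],(780,600));cv2.imwrite("pics/t7.png",a[:,:,::-1])
E
```

```text
s1 tips seen (436.7,113)
0.13 [430.6 142.9]
0.147 [431.7 135.1]
0.16 [432.6 129. ]
0.175 [433.6 121.8]
0.19 [434.7 114.5]
s7 tips seen (360,181)
0 [357.3 208.4]
0.03 [357.9 196.3]
0.045 [358.3 190.1]
0.06 [358.6 183.7]
0.07 [358.8 179.4]
```

View pics/t7.png

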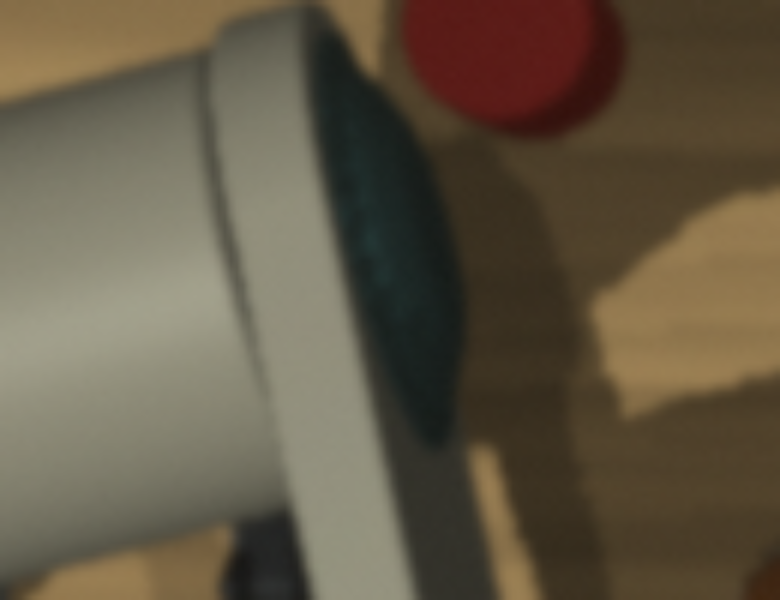

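The top view is blocked by the arm: it shows only the wrist, with the red jar's lid at crop (510,50). In the scene view the fingertips are about 30 mm higher than the reported TCP height. They are resting on the lid's top edge, not on its sides. I'll back off, open, and grasp again about 20 mm lower.

Emit:
jog_arm(
  moves=[
    {"dp": [0, 0, -4], "twist": [0, 0, 0], "grip": 24},
    {"dp": [0, 0, -10], "twist": [0, 0, 0], "grip": 24},
    {"dp": [0, 0, -18], "twist": [0, 0, 0], "grip": 26},
    {"dp": [0, 0, -25], "twist": [0, 0, 0], "grip": 40},
    {"dp": [0, 0, -30], "twist": [0, 0, 0], "grip": 60},
    {"dp": [0, 0, -30], "twist": [0, 0, 0], "grip": 64},
    {"dp": [0, 0, -30], "twist": [0, 0, 0], "grip": 64},
  ],
)

```text
clock: 16.35
eef_pos: [0.5393, 0.1891, 0.0616]
tool_rot: [0.0, 0.696, 0.718, 0.0]
ft_force: [0.2, 0.5, -0.1]
finger_gap: 0.064
```

```bash
python3 - <<'E'
from rig import r
import cv2,numpy as np
d=r.snapshot("scene");np.savez("pics/s8.npz",**d)
a=cv2.resize(d["color"][100:250,290:450],(640,600))
cv2.imwrite("pics/s8.png",a[:,:,::-1])
E
python3 go.py .538 .188 .012
```

```text
t 16.4 pos [0.539  0.189  0.0611] dp [-1.  -1.  49.1] twist [-0.    -0.     0.006] gap 0.0643 F [-1.2 -0.1 -0.1]
```

View pics/s8.png

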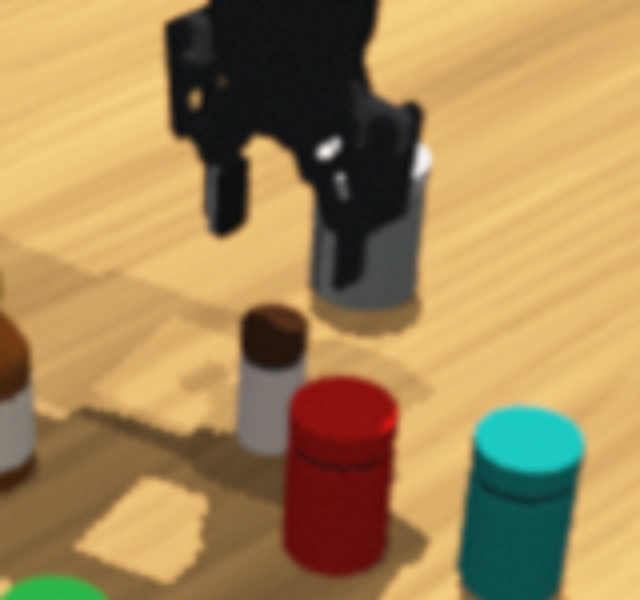

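The small jar still stands upright where it was, with its lid at crop (274,320). Going lower this time.

Emit:
jog_arm(
  moves=[
    {"dp": [0, -1, 10], "twist": [0, 0, 0], "grip": 64},
    {"dp": [0, -1, 20], "twist": [0, 0, 0], "grip": 64},
    {"dp": [0, -1, 30], "twist": [0, 0, 0], "grip": 64},
    {"dp": [0, -1, 38], "twist": [0, 0, 0], "grip": 64},
    {"dp": [0, -1, 44], "twist": [0, 0, 0], "grip": 64},
    {"dp": [0, -1, 49], "twist": [0, 0, 0], "grip": 64},
    {"dp": [0, -1, 49], "twist": [0, 0, 0], "grip": 64},
  ],
)

```text
clock: 16.98
eef_pos: [0.5373, 0.1888, 0.0106]
tool_rot: [-0.001, 0.696, 0.718, -0.001]
ft_force: [-0.5, -0.7, 1.0]
finger_gap: 0.0641
```

Emit:
jog_arm(
  moves=[
    {"dp": [0, 0, 0], "twist": [0, 0, 0], "grip": 54},
    {"dp": [0, 0, 0], "twist": [0, 0, 0], "grip": 46},
    {"dp": [0, 0, 0], "twist": [0, 0, 0], "grip": 40},
    {"dp": [0, 0, 0], "twist": [0, 0, 0], "grip": 34},
    {"dp": [0, 0, 0], "twist": [0, 0, 0], "grip": 28},
    {"dp": [0, 0, 0], "twist": [0, 0, 0], "grip": 24},
    {"dp": [0, 0, 0], "twist": [0, 0, 0], "grip": 22},
    {"dp": [0, 0, 0], "twist": [0, 0, 0], "grip": 22},
  ],
)

```text
clock: 17.65
eef_pos: [0.5386, 0.1891, 0.0129]
tool_rot: [0.0, 0.696, 0.718, 0.001]
ft_force: [-0.7, -0.7, 4.9]
finger_gap: 0.0329
```

Emit:
jog_arm(
  moves=[
    {"dp": [0, 0, -8], "twist": [0, 0, 0], "grip": 22},
    {"dp": [0, 0, -20], "twist": [0, 0, 0], "grip": 22},
    {"dp": [0, 0, -45], "twist": [0, 0, 0], "grip": 22},
    {"dp": [0, 0, -75], "twist": [0, 0, 0], "grip": 22},
    {"dp": [0, 0, -105], "twist": [0, 0, 0], "grip": 22},
    {"dp": [0, 0, -135], "twist": [0, 0, 0], "grip": 22},
    {"dp": [-15, 0, -155], "twist": [0, 0, 0], "grip": 22},
    {"dp": [-40, -1, -165], "twist": [0, 0, 0], "grip": 22},
  ],
)

```text
clock: 18.32
eef_pos: [0.5391, 0.1504, 0.1818]
tool_rot: [0.001, 0.695, 0.719, 0.003]
ft_force: [0.4, -0.7, -1.4]
finger_gap: 0.0328
```

Emit:
jog_arm(
  moves=[
    {"dp": [-32, -1, 0], "twist": [0, 0, 0], "grip": 22},
    {"dp": [-67, -2, 0], "twist": [0, 0, 0], "grip": 22},
    {"dp": [-102, -3, 0], "twist": [0, 0, 0], "grip": 22},
    {"dp": [-137, -4, 0], "twist": [0, 0, 0], "grip": 22},
    {"dp": [-172, -5, 0], "twist": [0, 0, 0], "grip": 22},
    {"dp": [-207, -6, 0], "twist": [0, 0, 0], "grip": 22},
    {"dp": [-242, -7, 0], "twist": [0, 0, 0], "grip": 22},
    {"dp": [-277, -8, 0], "twist": [0, 0, 0], "grip": 22},
  ],
)

```text
clock: 18.98
eef_pos: [0.5384, -0.1298, 0.178]
tool_rot: [0.0, 0.696, 0.718, 0.0]
ft_force: [0.2, 0.0, -1.7]
finger_gap: 0.0326
```

```bash
python3 go.py .529 -.260 .15
```

```text
t 18.98 pos [ 0.5384 -0.1298  0.178 ] dp [-129.9  -13.4   28. ] twist [ 0.    -0.     0.006] gap 0.0326 F [ 0.2  0.  -1.7]
```

Emit:
jog_arm(
  moves=[
    {"dp": [-35, -4, 0], "twist": [0, 0, 0], "grip": 22},
    {"dp": [-70, -8, 0], "twist": [0, 0, 0], "grip": 22},
    {"dp": [-100, -11, 0], "twist": [0, 0, 0], "grip": 22},
    {"dp": [-120, -13, 0], "twist": [0, 0, 0], "grip": 22},
    {"dp": [-130, -13, 15], "twist": [0, 0, 0], "grip": 22},
    {"dp": [-130, -13, 40], "twist": [0, 0, 0], "grip": 22},
    {"dp": [-130, -13, 60], "twist": [0, 0, 0], "grip": 22},
    {"dp": [-130, -13, 75], "twist": [0, 0, 0], "grip": 22},
  ],
)

```text
clock: 19.65
eef_pos: [0.529, -0.2583, 0.1006]
tool_rot: [-0.001, 0.696, 0.718, -0.0]
ft_force: [-0.1, 0.3, -1.8]
finger_gap: 0.0331
```

Emit:
jog_arm(
  moves=[
    {"dp": [0, 0, 8], "twist": [0, 0, 0], "grip": 22},
    {"dp": [0, 0, 10], "twist": [0, 0, 0], "grip": 22},
    {"dp": [0, 0, 10], "twist": [0, 0, 0], "grip": 22},
  ],
)

```text
clock: 19.9
eef_pos: [0.5299, -0.2584, 0.0926]
tool_rot: [-0.0, 0.696, 0.718, 0.0]
ft_force: [-0.2, 0.3, -1.2]
finger_gap: 0.0328
```

```bash
python3 - <<'E'
from rig import r
import cv2,numpy as np
d=r.snapshot("scene")
a=cv2.resize(d["color"][180:360,100:300],(600,540))
cv2.imwrite("pics/s9.png",a[:,:,::-1])
E
python3 go.py .529 -.260 .022
```

```text
t 19.95 pos [ 0.5304 -0.2586  0.0934] dp [-1.3 -1.5 71.4] twist [0.001 0.001 0.006] gap 0.0329 F [-0.2  0.  -0.5]
```

View pics/s9.png

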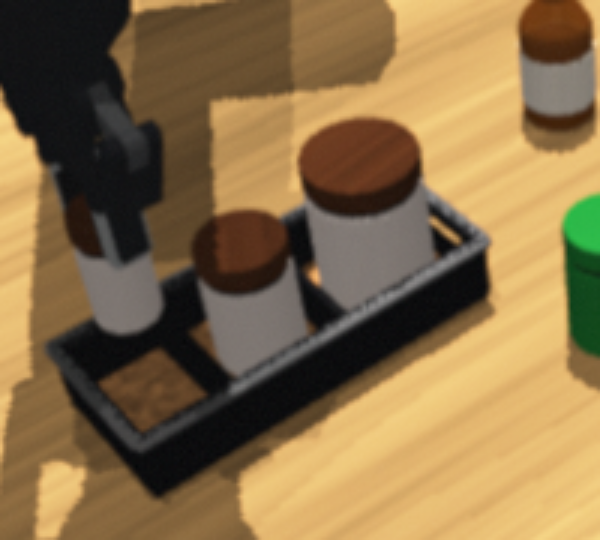

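The small jar hangs upright over its cell: its foot is at crop (130,320) and the cork at (152,388). Lowering.

Emit:
jog_arm(
  moves=[
    {"dp": [-1, -1, 12], "twist": [0, 0, 0], "grip": 22},
    {"dp": [-1, -1, 24], "twist": [0, 0, 0], "grip": 22},
    {"dp": [-1, -1, 35], "twist": [0, 0, 0], "grip": 22},
    {"dp": [-1, -1, 45], "twist": [0, 0, 0], "grip": 22},
    {"dp": [-1, -1, 53], "twist": [0, 0, 0], "grip": 22},
    {"dp": [-1, -1, 60], "twist": [0, 0, 0], "grip": 22},
    {"dp": [-1, -1, 64], "twist": [0, 0, 0], "grip": 22},
    {"dp": [-1, -1, 64], "twist": [0, 0, 0], "grip": 22},
  ],
)

```text
clock: 20.62
eef_pos: [0.5285, -0.2592, 0.0269]
tool_rot: [-0.001, 0.696, 0.718, -0.0]
ft_force: [-1.1, -0.4, -0.3]
finger_gap: 0.0327
```

Emit:
jog_arm(
  moves=[
    {"dp": [0, 0, 2], "twist": [0, 0, 0], "grip": 22},
    {"dp": [0, 0, 4], "twist": [0, 0, 0], "grip": 22},
    {"dp": [0, 0, 5], "twist": [0, 0, 0], "grip": 22},
    {"dp": [0, 0, 5], "twist": [0, 0, 0], "grip": 22},
  ],
)

```text
clock: 20.95
eef_pos: [0.529, -0.2595, 0.0233]
tool_rot: [0.0, 0.696, 0.718, 0.0]
ft_force: [-0.4, -0.6, -0.8]
finger_gap: 0.0328
```

Emit:
jog_arm(
  moves=[
    {"dp": [0, 0, 1], "twist": [0, 0, 0], "grip": 22},
    {"dp": [0, 0, 2], "twist": [0, 0, 0], "grip": 22},
    {"dp": [0, 0, 2], "twist": [0, 0, 0], "grip": 22},
  ],
)

```text
clock: 21.2
eef_pos: [0.5293, -0.2597, 0.0219]
tool_rot: [0.0, 0.696, 0.718, 0.0]
ft_force: [0.2, 0.3, 2.5]
finger_gap: 0.0323
```

Emit:
jog_arm(
  moves=[
    {"dp": [0, 0, 1], "twist": [0, 0, 0], "grip": 22},
    {"dp": [0, 0, 1], "twist": [0, 0, 0], "grip": 22},
    {"dp": [0, 0, 1], "twist": [0, 0, 0], "grip": 22},
  ],
)

```text
clock: 21.45
eef_pos: [0.5294, -0.2598, 0.0219]
tool_rot: [0.001, 0.696, 0.718, 0.0]
ft_force: [-3.1, 1.4, 8.1]
finger_gap: 0.0327
```

Contact: +8.1 N in z. Releasing to a narrow opening so the fingers clear the walls, then lifting.

Emit:
jog_arm(
  moves=[
    {"dp": [0, 0, 0], "twist": [0, 0, 0], "grip": 38},
    {"dp": [0, 0, 0], "twist": [0, 0, 0], "grip": 44},
    {"dp": [0, 0, 0], "twist": [0, 0, 0], "grip": 46},
    {"dp": [0, 0, 0], "twist": [0, 0, 0], "grip": 46},
    {"dp": [0, 0, -15], "twist": [0, 0, 0], "grip": 46},
    {"dp": [0, 0, -35], "twist": [0, 0, 0], "grip": 46},
    {"dp": [0, 0, -65], "twist": [0, 0, 0], "grip": 46},
    {"dp": [0, 0, -100], "twist": [0, 0, 0], "grip": 46},
  ],
)

```text
clock: 22.12
eef_pos: [0.5278, -0.2589, 0.1191]
tool_rot: [-0.002, 0.696, 0.718, -0.0]
ft_force: [0.3, 0.8, -0.0]
finger_gap: 0.0459
```

Emit:
jog_arm(
  moves=[
    {"dp": [0, 0, -35], "twist": [0, 0, 0], "grip": 46},
    {"dp": [-30, 0, -50], "twist": [0, 0, 0], "grip": 46},
    {"dp": [-60, 0, -60], "twist": [0, 0, 0], "grip": 46},
    {"dp": [-95, 0, -60], "twist": [0, 0, 0], "grip": 46},
    {"dp": [-130, 0, -60], "twist": [0, 0, 0], "grip": 46},
    {"dp": [-160, 0, -60], "twist": [0, 0, 0], "grip": 46},
    {"dp": [-180, 0, -60], "twist": [0, 0, 0], "grip": 46},
    {"dp": [-180, 0, -60], "twist": [0, 0, 0], "grip": 46},
  ],
)

```text
clock: 22.78
eef_pos: [0.5331, -0.4432, 0.1783]
tool_rot: [-0.001, 0.698, 0.717, -0.0]
ft_force: [-0.9, 0.3, -1.1]
finger_gap: 0.0458
```

```bash
python3 - <<'E'
from h import *
from rig import r
d=r.snapshot("top");e=r.snapshot("scene")
for n,u,z in(("L",(405,275),.104),("M",(452,275),.091),("S",(491,275),.079)):
    pass
a=cv2.resize(d["color"][80:350,90:540],(630,378));b=cv2.resize(e["color"][120:340,100:470],(630,222*630//370//2*2))[:222]
b=cv2.resize(e["color"][120:340,100:470],(373,222));b=cv2.copyMakeBorder(b,0,0,0,257,0)
cv2.imwrite("pics/f.png",np.vstack([a,b])[:,:,::-1]);np.savez("pics/f.npz",**d)
s=r.state();print(s["clock"],s["ft_force"].round(1),s["eef_pos"])
E
```

```text
22.8833 [ 0.3  0.9 -0.4] [ 0.53424706 -0.43976421  0.17913277]
```

View pics/f.png

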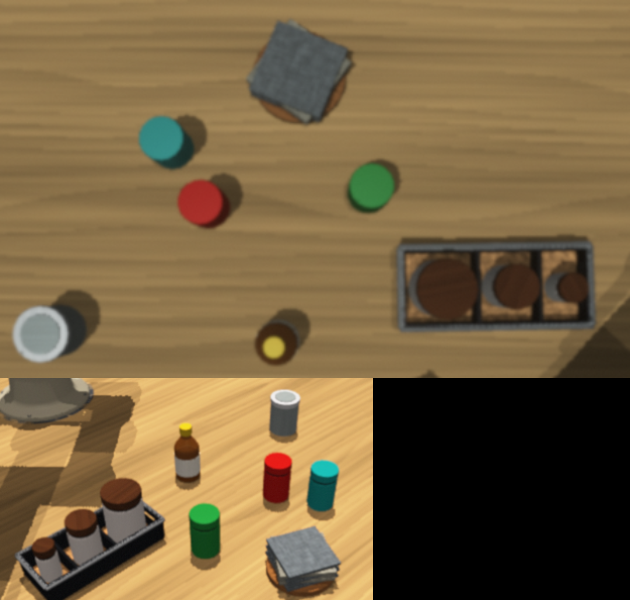

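The top view shows all three lids standing in their own cells at full-image pixels of about (409,286), (459,284) and (499,286). The tin (119,318), sauce cap (285,328) and coasters (304,131) are unmoved. One numeric check, then I'll hand in.

```bash
python3 - <<'E'
from h import *
from rig import r
d=np.load("pics/f.npz")
for n,u,z,c in(("L",(408.6,285.7),.104,(.5263,-.1159)),("M",(458.6,284.3),.091,(.5282,-.1948)),("S",(498.6,285.7),.079,(.5298,-.2578))):
    p=cast(d,[u],z)[0,:2];print(n,p.round(4),"off mm",((p-c)*1000).round(1))
print(r.job_done())
E
```

```text
L [ 0.5263 -0.114 ] off mm [-0.   1.9]
M [ 0.529  -0.1918] off mm [0.8 3. ]
S [ 0.5273 -0.2565] off mm [-2.5  1.3]
the job is handed in; nothing more can be done
None
```

All three jars are in the tote, each upright in its own compartment, and the job was handed in at about 23 s on the robot's clock. Each was lowered in small steps until the force showed it touching the cork, then released.

**What the last checks showed**
- **Jar positions:** in the final top picture the lids are about 2 mm (large), 3 mm (medium) and 3 mm (small) from their cell centres, against the 30 mm allowed. I read the lid pixels by eye, and the cell centres come from my own measurement of the tote.
- **Bystanders:** the tin, bottle and coasters are within a pixel or two of where they started, and upright.
- **Gripper:** it is open and well clear, with no contact force beyond sensor noise.

**What failed or disagreed**
- **First grasp of the small jar:** the fingers closed to 24 mm, so they were resting on the lid edge and pressed down on it with about 8 N. I backed off, saw that the jar had not moved, and grasped again lower; the gap then held at 33 mm.
- **Fingertip height:** in the pictures the tips looked about 30 mm above the reported TCP (13 mm is expected when open), which I did not resolve.
- **Position estimates:** the scene camera put the jars up to 8 mm from where the top camera did. I used the top-view values.

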